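# Refit the sink strainer disk and its screw ring

### The arm

A 7-joint arm with a two-finger parallel gripper is mounted at the origin on the work surface. World frame = base frame: x ahead of the robot, y to its left, z up, the work surface at z = 0. Lengths are in m, angles in rad, forces in N, time in s.
With the tool pointing down it reaches from about 0.425 to 0.875 m from the base axis. Payload 4.7 kg.
Tool frame: the origin (TCP) lies at the very end of the fingers, on their centre line; the grasp point (between the pads) lies 19 mm behind it; z points along the fingers, y is the line along which they close (so a half turn about z gives the same grasp; the last joint's range is limited). The gripper opens to 87 mm and grips with 3 to 60 N. Pads are 19 mm wide; open, the fingers measure 117 mm over their backs; the gripper's body (75 mm by 190 mm) begins 51 mm behind the grasp point.
Start: joints at [-1.135, 0.321, -0.07, 1.45, 0.023, 1.371, -0.057], TCP at [0.266, 0.593, 0.223] pointing down, gripper open.
Joint ranges: [-2.86, 2.86], [-0.3, 2.09], [-1.38, 1.24], [0.06, 2.45], [-1.56, 4.7], [0.09, 2.05], [-2.69, 2.69]. Speed limits (rad/s): [2.57, 2.57, 3.14, 3.14, 3.14, 3.14, 3.14].

### API

Orientations are given as a rotation vector (axis times angle).
In Python, from bench import ctrl gives the robot as it stands.
- The arm moves only by the tool jog_arm, never from a script. Its argument "commands" is a list of rows, each a list of 7 numbers: the opening, from 0 (shut) to 1 (fully open), then the shift along the world's x, y, z scaled (see below), then the turn, a rotation vector about the world's x, y, z scaled (see below). A call has exactly 5 rows; each row is the pose to reach, as a shift and turn from the pose commanded when the call began; what a row does not reach only later rows make up. The controller multiplies each number of a shift by 0.5 m and each number of a turn by 30 degrees. A row lasts 1/12 s, in which the tool goes at most 41.7 mm and 7.16 degrees, less where a joint would pass 70% of its speed; a pose out of reach is approached as far as the arm can. A call with a number of a shift or a turn outside -1 to 1 is refused whole. A call with a gripper value outside its range is refused whole. The fingers move at their own pace and stop on an object; "grip_force" is the grip in N (left out, the last holds). Time passes only in rows, so rows that repeat a pose let the fingers close, or fill a call up. It gives the time, the measured TCP pose, the force, the opening and the grip force at its end, in the units of the state.
- ctrl.get_state(): the state, without advancing time (a new reading comes with each control period).
- ctrl.get_image(name): name is "scene" or "top" or "wrist"; returns a dict with "frame" (400x640x3 uint8, red, green, blue), "vfov" (degrees; the focal length in pixels is half the picture's height over the tangent of half this angle, whatever the lens; pixels are square), "cx", "cy" (the principal point, pixels), "camera_from_world" (4x4, takes a point from world to camera coordinates); the wrist camera has in their place "mount" (4x4, takes a point from camera to tool coordinates, whose origin is the TCP and whose axes are the flange's). Camera axes: x right, y down, z forward; pixel columns grow to the right and rows downward; lengths in m; the calibration is good to about 2 mm. The wrist camera is an equidistant fisheye: a pixel r from the principal point sees the ray r / f radians off the axis. A picture is of the moment at which its call begins: read the wrist's pose just before it. There is no depth.
- ctrl.close_job(): hands the job in; it is judged then, once.
The state is a dict: "time": time; "joint_positions": joint angles; "qd": joint speeds; "joint_torque": joint torques, N m; "position": TCP position; "tool_rot": TCP orientation; "ft_force": force on the tool from outside, world axes, zero at the start; "torque": the same for the moment, N m; "grip_width": opening from 0.0 (shut) to 1.0 (fully open); "grip_force": force on a finger pad.
Only numpy, scipy, OpenCV 4.12 (cv2) and the standard library are available. Lean on these libraries where they do the work, as an engineer would, in place of code of your own. Each camera call takes 0.05 s, during which the arm holds its last target. There are 200 camera calls.

### The job

Put the steel strainer disk into the leaning mouth of the pipe strainer so that it sits flat and fully home, and let go of it; then put the orange wing ring over the mouth and screw it clockwise until it is fully down on the disk. Leave the bottles, the ice cube tray and the chrome valve as they are.

Things in the scene. Friction and masses are not known exactly. Their poses are not given: they have to be found in the camera images.
- disk_mid (a point): Centre of the loose steel strainer disk, 18 mm above its underside. Disk 60 mm across, 6 mm thick, lower edge bevelled (54.4 mm across at the underside); on its centre an upright round black knob 18 mm across, from 6 to 36 mm above the underside. z is its axis, upward. About 120 g; starts lying flat on the shelf, knob up.
- ring_mid (a point): Centre of the loose orange wing ring (52 mm high, 92 mm across, about 140 g), on its axis 27 mm above its underside; z up along the axis. It starts on the shelf, wings up. Skirt from 0 to 16 mm above the underside, flat flange from 16 to 20 mm with a hole 42 mm across that clears the disk's knob. Inside the skirt's lower edge four thread lugs leave 75 mm clear.
- ring_wings (a point): On the ring's axis, 38 mm above its underside, level with its four upright wings, which stand on the flange from 20 to 52 mm above the underside at the ring's own +x, +y, -x and -y sides. Flat outer faces of opposite wings are 60 mm apart (the grasp, either pair); each wing is 7 mm thick radially and 22 mm wide.
- mouth_rim (a point): Centre of the open mouth of the fixed grey pipe strainer, in its rim plane, about 150 mm above the shelf. z points out along the mouth's axis, leaning 30 degrees from vertical roughly towards the robot: the tool must lean as much. Neck 72 mm across (80 mm from 34 mm below the rim). A recess 63 mm across and 5 mm deep takes the disk, whose top then stands 1 mm proud.
- disk_home (a point): Where disk_mid is when the disk is fully seated: on the mouth's axis, 13 mm out from the rim. Same axes as mouth_rim. The disk lies in the leaning recess with 1.5 mm play all round and stays there when let go.
- ring_home (a point): Where ring_mid is when fully screwed down on the disk: on the mouth's axis, 12 mm out from the rim. Four-start right-hand thread, 81 mm across; its start angle varies, not given. Set down at any angle the ring lands 4 to 14 mm short of home; 50 to 160 degrees clockwise (looking in), 32 mm down per turn, bring it home; up to 35 degrees more and it is firm. It stays when let go.
- bottle0: Closed amber glass bottle, 56 mm across and about 170 mm high, on the white lazy susan (220 mm across, 30 mm high) at the left of the work; origin at its underside. Leave alone.
- bottle1: Second such amber bottle on the lazy susan. Leave alone.
- bottle2: Third such amber bottle on the lazy susan. Leave alone.
- ice_tray: Blue ice cube tray, 160 x 85 x 32 mm, lying on the shelf at the right beyond the work; origin at the centre of its underside. Leave alone.
- valve (a joint): Turn of the chrome valve knob on the pipe 120 mm behind the mouth (rad, 0 at the start). Leave alone.
There are look-alikes about, which are no part of the job. Several things look just like the part that bears disk_mid: the one meant starts farthest to the robot's right.

How it is judged:
On the way:
1. the disk sits flat and home in the mouth, let go, before the ring is put on (distance between disk_mid and disk_home below 0.004 m and angle between the z axis of disk_mid and the z axis of disk_home, either way round below 0.06 rad and contact force between the fingers and disk below 0.1 N and distance between ring_mid and ring_home above 0.06 m), for 0.2 s.
At the end, for the whole second after the job is handed in: The disk is seated (its centre within 4 mm of home, within 0.06 rad of flat in the mouth) and the ring is screwed down over it (no more than 1.8 mm above fully home along the axis, centre within 5 mm of home, square within 0.05 rad), both let go (distance between disk_mid and disk_home below 0.004 m and angle between the z axis of disk_mid and the z axis of disk_home, either way round below 0.06 rad and z of ring_mid in the frame of ring_home below 0.0018 m and distance between ring_mid and ring_home below 0.005 m and angle between the z axis of ring_mid and the z axis of ring_home, either way round below 0.05 rad); the robot touches nothing.
It fails at once if a bottle is knocked or moved (distance of any of bottle0, bottle1, bottle2 from where it was at the start of the episode above 0.02 m).
It fails at once if the ice cube tray is moved (distance of ice_tray from where it was at the start of the episode above 0.02 m).
It fails at once if the valve is turned (value of joint valve above 0.15 rad or value of joint valve below -0.15 rad).
It also fails if it takes over 72 s, if anything falls off the work surface, if the arm or the gripper's body presses on something with over 40 N, if the wrist force passes 120 N, or if a joint passes its speed limit or range.

## Working session

There is one attempt and no reset: what is moved stays moved. The work goes in short steps, Python scripts to look and compute and a tool call to move; the robot and the scene stay as the last step left them, time stands still between calls to the robot, and variables do not carry over. Pictures are saved under pics/ and viewed, at most 10 in all, crops included, and the job is handed in when it is done.

Besides the shell and the picture viewer there is one more tool, called after "Request:" as name(argument=value, ...) on one line, values as JSON. jog_arm: Moves the arm, as the interface text tells. Shifts and turns lie within -1 to 1; 1 stands for 0.5 m of shift or 30 degrees of turn. Its arguments: {"type":"object","properties":{"commands":{"type":"array","items":{"type":"array","items":{"type":"number","minimum":-1,"maximum":1}}},"grip_force":{"type":"number"}},"required":["commands"]}

```bash
ls; mkdir -p pics; cat > h.py <<'E'
import numpy as np, cv2, pickle
from bench import ctrl
from scipy.spatial.transform import Rotation as R
def snap(n,fn):
    s=ctrl.get_state(); im=ctrl.get_image(n); im['state']=s
    pickle.dump(im,open(f'pics/{fn}.pkl','wb')); cv2.imwrite(f'pics/{fn}.png',im['frame'][...,::-1]); return im
def load(fn): return pickle.load(open(f'pics/{fn}.pkl','rb'))
def ray(im,u,v):
    f=200/np.tan(np.radians(im['vfov'])/2)
    d=np.array([u-im['cx'],v-im['cy']],float)
    if 'mount' in im:
        r=np.hypot(*d); a=r/f; c=np.r_[d/max(r,1e-9)*np.sin(a),np.cos(a)]
        T=np.eye(4);T[:3,:3]=R.from_rotvec(im['state']['tool_rot']).as_matrix();T[:3,3]=im['state']['position']
        T=T@im['mount']
    else:
        c=np.r_[d/f,1]; T=np.linalg.inv(im['camera_from_world'])
    c=T[:3,:3]@c; return T[:3,3],c/np.linalg.norm(c)
def atz(im,u,v,z):
    o,d=ray(im,u,v); return o+d*(z-o[2])/d[2]
def tri(*rays):
    A=sum(np.eye(3)-np.outer(d,d) for o,d in rays); b=sum((np.eye(3)-np.outer(d,d))@o for o,d in rays)
    p=np.linalg.solve(A,b); return p,[np.linalg.norm(np.cross(p-o,d)) for o,d in rays]
def proj(im,P):
    f=200/np.tan(np.radians(im['vfov'])/2); P=np.atleast_2d(P)
    if 'mount' in im:
        T=np.eye(4);T[:3,:3]=R.from_rotvec(im['state']['tool_rot']).as_matrix();T[:3,3]=im['state']['position']
        M=np.linalg.inv(T@im['mount'])
        c=P@M[:3,:3].T+M[:3,3]; r=np.hypot(c[:,0],c[:,1]); a=np.arctan2(r,c[:,2])
        return np.c_[c[:,0]/r*a*f+im['cx'],c[:,1]/r*a*f+im['cy']]
    M=im['camera_from_world']; c=P@M[:3,:3].T+M[:3,3]
    return c[:,:2]/c[:,2:]*f+[im['cx'],im['cy']]
E
python3 - <<'E'
from h import *
a=snap('scene','s0');b=snap('top','t0');
for i in (a,b):print(i['vfov'],i['cx'],i['cy'],np.linalg.inv(i['camera_from_world']).round(3).tolist())
print(ctrl.get_state())
cv2.imwrite('pics/st0.png',cv2.resize(np.vstack([a['frame'],b['frame']])[...,::-1],None,fx=.75,fy=.75))
E
```

```text
pics
48.066218881067236 325.1446858884632 193.77584383099102 [[0.624, 0.577, -0.526, 1.278], [0.781, -0.442, 0.441, -0.487], [0.022, -0.686, -0.727, 1.049], [0.0, 0.0, 0.0, 1.0]]
49.525871742735745 320.42850470579185 201.32613817836716 [[0.025, -0.986, 0.165, 0.396], [-0.999, -0.02, 0.029, 0.069], [-0.025, -0.166, -0.986, 1.196], [0.0, 0.0, 0.0, 1.0]]
{'time': 0.1, 'joint_positions': array([-1.13492841,  0.32175755, -0.07011321,  1.45151402,  0.02257744,
        1.37078804, -0.05690497]), 'qd': array([ 0.00093219, -0.0012197 , -0.00016031, -0.00151489, -0.00170194,
        0.00082525,  0.00020016]), 'joint_torque': array([-7.83197502e-04, -4.92570877e+01, -4.06150203e-01, -3.13398206e+01,
       -6.40910701e-02,  3.94897966e-02,  9.58423152e-05]), 'position': array([0.26591875, 0.59259623, 0.22158502]), 'tool_rot': array([-6.57481826e-01, -3.07172147e+00,  2.59797854e-03]), 'ft_force': array([ 0.81219152,  0.16689605, -0.44457455]), 'torque': array([-0.00998812,  0.01228504, -0.01354754]), 'grip_force': 0.0, 'grip_width': 1.000115023911038}
```

View pics/s0.png

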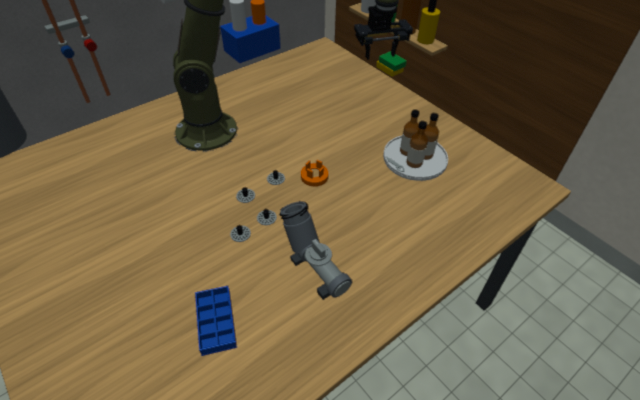

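View pics/t0.png

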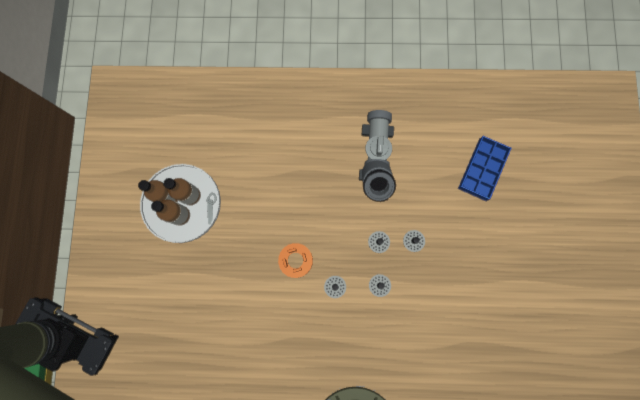

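Both views show four disks; the rightmost is at top (415,241) / scene (240,233). The ring is at top (295,260), the mouth at top (379,185). Enlarging these.

```bash
python3 - <<'E'
from h import *
t=load('t0');s=load('s0')
A=cv2.resize(t['frame'][150:310,265:435],None,fx=4.6,fy=4.6,interpolation=cv2.INTER_CUBIC)[...,::-1]
cv2.imwrite('pics/c1.png',A[:590])
A=cv2.resize(s['frame'][155:305,220:360],None,fx=4,fy=4,interpolation=cv2.INTER_CUBIC)[...,::-1]
cv2.imwrite('pics/c2.png',A)
E
```

```text
(no output)
```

View pics/c1.png

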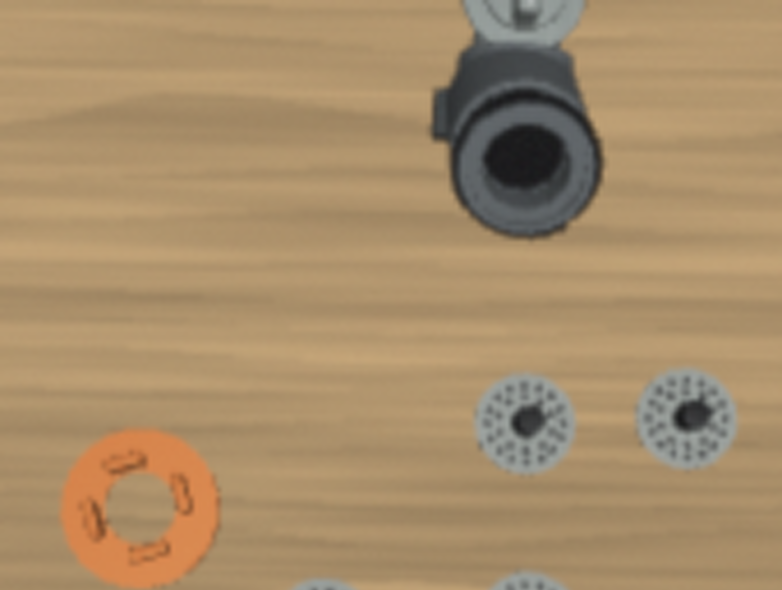

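View pics/c2.png

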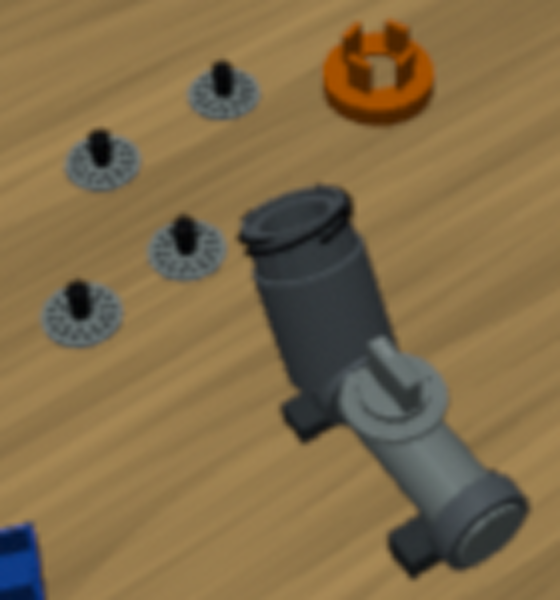

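```bash
python3 - <<'E'
from h import *
t=load('t0');s=load('s0')
c1=lambda u,v:(t,(u+.5)/4.6-.5+265,(v+.5)/4.6-.5+150)
c2=lambda u,v:(s,(u+.5)/4-.5+220,(v+.5)/4-.5+155)
print('disk',atz(*c1(687,419),.006),atz(*c2(83,315),.006))
print('near disk',atz(*c1(526,424),.006))
print('ring',atz(*c1(141,509),.02),atz(*c2(379,73),.02))
print('mouth',tri(ray(*c1(527,165)),ray(*c2(298,216))))
print('pipe far end',atz(t,379,115,.06))
for a in [(124,462),(149,552),(181,494),(93,520)]: print(atz(*c1(*a),.052))
print(R.from_rotvec(ctrl.get_state()['tool_rot']).as_matrix().round(3).tolist())
i=snap('wrist','w0');print(i['vfov'],i['mount'].round(3).tolist())
E
```

```text
disk [ 0.49113641 -0.1533834   0.006     ] [ 0.49618533 -0.15240945  0.006     ]
near disk [ 0.48601986 -0.05827646  0.006     ]
ring [0.43016921 0.16776202 0.02      ] [0.43721153 0.16763883 0.02      ]
mouth (array([ 0.61504845, -0.04171158,  0.14580116]), [np.float64(0.002141541802469684), np.float64(0.002141541802469619)])
pipe far end [ 0.82869486 -0.05182601  0.06      ]
[0.45563039 0.17572854 0.052     ]
[0.40516072 0.15970902 0.052     ]
[0.4382431  0.14253966 0.052     ]
[0.42237446 0.19223968 0.052     ]
[[-0.912, 0.409, -0.001], [0.409, 0.912, -0.002], [-0.0, -0.002, -1.0]]
65.70646984690485 [[0.0, -0.97, -0.242, 0.066], [1.0, 0.001, -0.0, -0.001], [0.001, -0.242, 0.97, -0.162], [0.0, 0.0, 0.0, 1.0]]
```

Request:
jog_arm(commands=[[1,0.16,-0.373,0,0,0,-0.55],[1,0.16,-0.373,0,0,0,-0.55],[1,0.16,-0.373,0,0,0,-0.55],[1,0.16,-0.373,0,0,0,-0.55],[1,0.16,-0.373,0,0,0,-0.55]], grip_force=15)

```text
time: 0.57
position: [0.3471, 0.4036, 0.2223]
tool_rot: [1.094, 2.945, -0.001]
ft_force: [0.9, 0.9, -0.0]
grip_width: 1.002
grip_force: 0.0
```

Request:
jog_arm(commands=[[1,0.16,-0.373,0,0,0,-0.55],[1,0.16,-0.373,0,0,0,-0.55],[1,0.16,-0.373,0,0,0,-0.55],[1,0.16,-0.373,0,0,0,-0.55],[1,0.16,-0.373,0,0,0,-0.55]])

```text
time: 0.98
position: [0.4268, 0.217, 0.2226]
tool_rot: [1.505, 2.757, 0.0]
ft_force: [0.4, 0.5, -0.4]
grip_width: 1.0
grip_force: 0.0
```

Request:
jog_arm(commands=[[1,0.1,-0.373,0,0,0,-0.55],[1,0.1,-0.373,0,0,0,-0.55],[1,0.1,-0.373,0,0,0,-0.55],[1,0.1,-0.373,0,0,0,-0.55],[1,0.1,-0.373,0,0,0,-0.55]])

```text
time: 1.4
position: [0.4765, 0.0286, 0.2227]
tool_rot: [1.889, 2.509, -0.0]
ft_force: [-1.0, -0.1, 0.4]
grip_width: 1.002
grip_force: 0.0
```

Request:
jog_arm(commands=[[1,0.036,-0.373,0,0,0,-0.55],[1,0.036,-0.373,-0.05,0,0,-0.55],[1,0.036,-0.373,-0.1,0,0,-0.55],[1,0.036,-0.373,-0.1,0,0,-0.55],[1,0.036,-0.373,-0.1,0,0,-0.55]])

```text
time: 1.82
position: [0.4931, -0.1569, 0.1717]
tool_rot: [2.228, 2.214, -0.001]
ft_force: [-0.1, 0.1, 0.2]
grip_width: 0.998
grip_force: 0.0
```

```bash
python3 - <<'E'
from h import *
i=snap('wrist','w1')
print(i['state']['joint_positions'].round(3),R.from_rotvec(i['state']['tool_rot']).as_matrix().round(3).tolist(),i['state']['position'])
print(proj(i,[[.4935,-.153,.006],[.4935,-.153,.036],[.615,-.042,.146]]))
E
```

```text
[-0.385  0.07   0.673  1.867 -0.046  1.22   0.297] [[0.006, 1.0, -0.0], [1.0, -0.006, -0.001], [-0.001, -0.0, -1.0]] [ 0.49310638 -0.15688431  0.17170655]
[[325.00145409 182.55537513]
 [325.06486855 188.19145593]
 [504.68174806  61.31417979]]
```

View pics/w1.png

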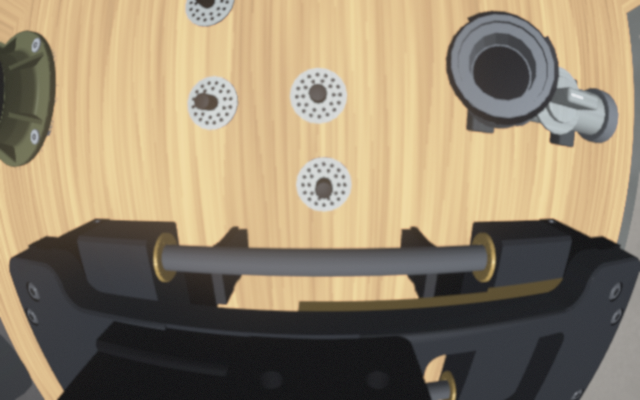

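```bash
python3 - <<'E'
from h import *
i=load('w1');t=load('t0');s=load('s0')
print(atz(i,324,184,.006),atz(i,324,187.5,.036))
r1=ray(t,(527.5)/4.6-.5+265,(165.5)/4.6-.5+150);r2=ray(s,298.5/4-.5+220,216.5/4-.5+155);r3=ray(i,501,66.5)
print(tri(r1,r2,r3),tri(r1,r3),tri(r2,r3))
A=cv2.resize(i['frame'][0:145,430:580],None,fx=4,fy=4,interpolation=cv2.INTER_CUBIC)[...,::-1]
cv2.imwrite('pics/c3.png',A)
E
```

```text
[ 0.49241443 -0.15457647  0.006     ] [ 0.49246009 -0.15230232  0.036     ]
(array([ 0.61451141, -0.04283819,  0.14378867]), [np.float64(0.0009100989816655318), np.float64(0.003710731377118085), np.float64(0.0028663811443969617)]) (array([ 0.61537244, -0.04443602,  0.13979637]), [np.float64(0.00036272330806049114), np.float64(0.00036272330806050323)]) (array([ 0.61463248, -0.04226117,  0.14338009]), [np.float64(0.003273396207173476), np.float64(0.003273396207173492)])
```

The picture shows the target disk at (324,184), within 2 mm of the prediction (325,183); the mouth is seen around (501,66). Grasping the knob.

Request:
jog_arm(commands=[[1,0,0.007,-0.08,0,0,0],[1,0,0.007,-0.16,0,0,0],[1,0,0.007,-0.24,0,0,0],[1,0,0.007,-0.3,0,0,0],[1,0,0.007,-0.322,0,0,0]])

```text
time: 2.28
position: [0.4903, -0.1483, 0.0072]
tool_rot: [-2.22, -2.214, 0.008]
ft_force: [-1.3, 0.9, -0.3]
grip_width: 0.998
grip_force: 0.0
```

Request:
jog_arm(commands=[[0.5,0,0,0,0,0,0],[0.1,0,0,0,0,0,0],[0.1,0,0,0,0,0,0],[0.1,0,0,0,0,0,0],[0.1,0,0,0,0,0,0]], grip_force=20)

```text
time: 2.7
position: [0.4957, -0.1496, 0.0134]
tool_rot: [2.223, 2.217, 0.004]
ft_force: [0.4, -0.2, 0.2]
grip_width: 0.709
grip_force: 0.0
```

Request:
jog_arm(commands=[[0,0,0,0,0,0,0],[0,0,0,0,0,0,0],[0,0,0,0,0,0,0],[0,0,0,0,0,0,0],[0,0,0,0,0,0,0]])

```text
time: 3.12
position: [0.4941, -0.1494, 0.0116]
tool_rot: [2.225, 2.218, 0.0]
ft_force: [-0.5, 0.6, -0.4]
grip_width: 0.325
grip_force: 0.0
```

Request:
jog_arm(commands=[[0.32,-0.002,-0.007,0,0,0,0],[0.32,-0.002,-0.007,0,0,0,0],[0.2,-0.002,-0.007,0,0,0,0],[0,-0.002,-0.007,0,0,0,0],[0,-0.002,-0.007,0,0,0,0]])

```text
time: 3.53
position: [0.4931, -0.153, 0.0116]
tool_rot: [-2.225, -2.218, 0.0]
ft_force: [-1.5, -0.7, 0.1]
grip_width: 0.201
grip_force: 20.0
```

Request:
jog_arm(commands=[[0,0,0,0,0,0,0],[0,0,0,0,0,0,0],[0,0,0,0,0,0,0],[0,0,0,0,0,0,0],[0,0,0,0,0,0,0]])

```text
time: 3.95
position: [0.4931, -0.153, 0.0115]
tool_rot: [2.225, 2.218, -0.0]
ft_force: [-0.0, -0.6, 0.0]
grip_width: 0.201
grip_force: 20.0
```

Request:
jog_arm(commands=[[0,0,0,0.06,0,0,0],[0,0,0,0.12,0,0,0],[0,0,0,0.18,0,0,0],[0,0,0,0.24,0,0,0],[0,0,0,0.3,0,0,0]])

```text
time: 4.37
position: [0.4927, -0.1528, 0.1628]
tool_rot: [-2.225, -2.218, 0.0]
ft_force: [0.5, 0.9, -1.3]
grip_width: 0.2
grip_force: 20.0
```

Request:
jog_arm(commands=[[0,0.03,0.005,0.03,0,-0.1,0],[0,0.06,0.01,0.06,0,-0.2,0],[0,0.09,0.015,0.09,0,-0.3,0],[0,0.12,0.02,0.12,0,-0.4,0],[0,0.142,0.026,0.14,0,-0.5,0]])

```text
time: 4.78
position: [0.5656, -0.1398, 0.2333]
tool_rot: [2.082, 2.076, 0.279]
ft_force: [0.6, -0.2, -1.0]
grip_width: 0.2
grip_force: 20.0
```

Request:
jog_arm(commands=[[0,0,0,0,0,-0.1,0],[0,0,0,0,0,-0.25,0],[0,0,0,0,0,-0.4,0],[0,0,0,0,0,-0.5,0],[0,0,0,0,0,-0.5,0]])

```text
time: 5.2
position: [0.5611, -0.1397, 0.2294]
tool_rot: [1.933, 1.925, 0.518]
ft_force: [-0.2, -0.2, -1.6]
grip_width: 0.198
grip_force: 20.0
```

Request:
jog_arm(commands=[[0,0,0,0,0,0,0],[0,0,0,0,0,0,0],[0,0,0,0,0,0,0],[0,0,0,0,0,0,0],[0,0,0,0,0,0,0]])

```text
time: 5.62
position: [0.5647, -0.14, 0.2317]
tool_rot: [1.93, 1.925, 0.516]
ft_force: [0.1, 0.2, -1.6]
grip_width: 0.2
grip_force: 20.0
```

```bash
python3 - <<'E'
from h import *
i=snap('wrist','w2');print(i['state']['joint_positions'].round(2),i['state']['position'])
print(R.from_rotvec(i['state']['tool_rot']).as_matrix().round(3).tolist(),proj(i,[[.6145,-.0435,.144]]))
cv2.imwrite('pics/w2b.png',cv2.resize(i['frame'],(800,500),interpolation=cv2.INTER_CUBIC)[...,::-1])
E
```

```text
[-0.4  -0.26  0.6   2.08  0.05  0.76  0.19] [ 0.5646925  -0.13995987  0.23169659]
[[0.002, 0.866, 0.5], [1.0, -0.002, -0.001], [0.001, 0.5, -0.866]] [[323.89402481  88.71751788]]
```

View pics/w2b.png

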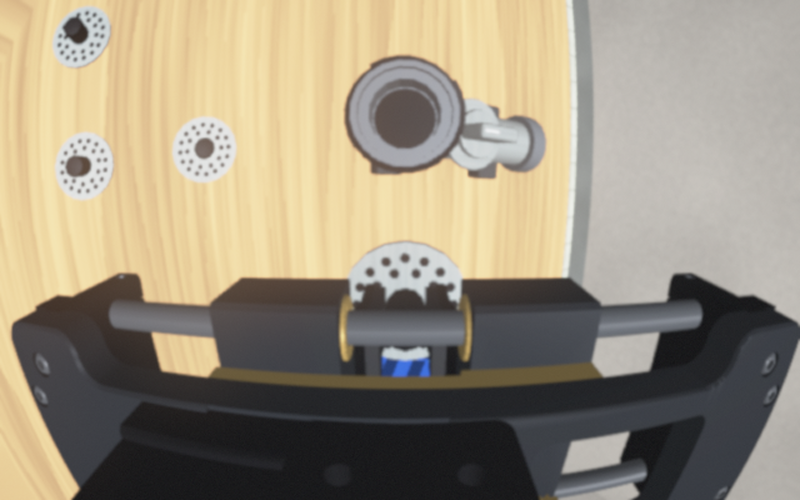

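Mouth at (405,113) of the 800-px image, i.e. (324,90), 2 px from prediction; the disk sits square in the fingers. Enlarging the mouth.

```bash
python3 - <<'E'
from h import *
i=load('w2')
A=cv2.resize(i['frame'][35:145,270:400],None,fx=5,fy=5,interpolation=cv2.INTER_CUBIC)[...,::-1]
cv2.imwrite('pics/c4.png',A)
E
```

```text
(no output)
```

View pics/c4.png

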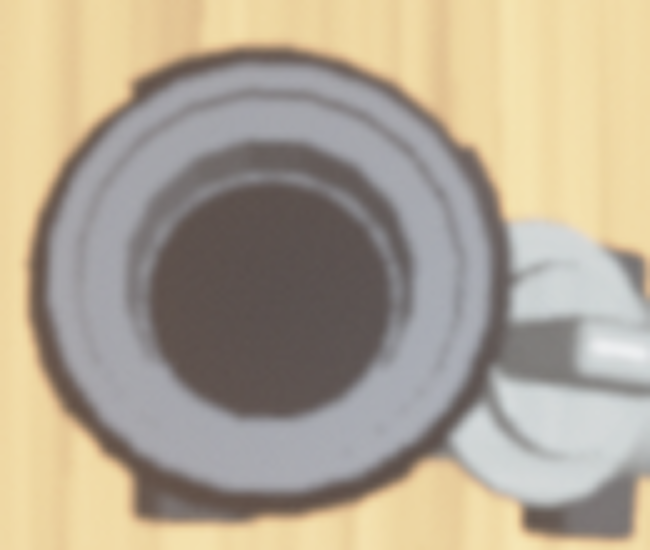

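```bash
python3 - <<'E'
from h import *
from scipy.optimize import least_squares
i=load('w2');t=load('t0');s=load('s0')
c=lambda p:np.array(((np.array(p)+.5)/5-.5)+[270,35])
rim=c([(47,276),(492,276),(270,57),(270,495)]);rec=c([(78,276),(467,276),(270,92)])
tc=np.array([527.5/4.6-.5+265,165.5/4.6-.5+150]);sc=np.array([298.5/4-.5+220,216.5/4-.5+155])
v=[(i,*c((545,360))),(t,378.,148.),(s,394.5/4-.5+220,385.5/4-.5+155)]
V,e=tri(*[ray(*q) for q in v]);print('valve',V,e)
# ends of pipe flange
F,e=tri(ray(t,379.5,115),ray(s,(482+.5)/4-.5+220,(515+.5)/4-.5+155));print('far end',F,e)
def circ(p,az,D,n=np.radians(30)):
    z=np.array([np.sin(n)*np.cos(az),np.sin(n)*np.sin(az),np.cos(n)]);a=np.cross(z,[0,0,1]);a/=np.linalg.norm(a);b=np.cross(z,a)
    k=np.linspace(0,2*np.pi,720); return p+D/2*(np.outer(np.cos(k),a)+np.outer(np.sin(k),b))
def f(x,az):
    o=[]
    for pts,D in ((rim,.072),(rec,.063)):
        P=proj(i,circ(x,az,D)); ce=P.mean(0)
        for q in pts:
            k=np.argmin(np.hypot(*(P-q).T)); o.append(np.hypot(*(q-ce))-np.hypot(*(P[k]-ce)))
    o=np.array(o)
    return np.r_[o, (proj(t,x)[0]-tc)*.5,(proj(s,x)[0]-sc)*.5]
for az in (180,175,170):
    r=least_squares(f,[.6145,-.0435,.144],args=(np.radians(az),),diff_step=1e-3)
    print(az,r.x.round(4),r.cost,r.fun.round(2), 'az',np.degrees(np.arctan2(*(r.x-V)[1::-1])))
E
```

```text
valve [ 0.72828553 -0.04782293  0.0808715 ] [np.float64(0.0033910306163582983), np.float64(0.0008435668938565861), np.float64(0.0026405709008139678)]
far end [ 0.82975504 -0.05312279  0.05784207] [np.float64(0.0003680346972081253), np.float64(0.00036803469720809637)]
180 [ 0.6102 -0.0451  0.1514] 3.044909154133395 [ 0.64 -0.07  1.1   0.53 -0.1   0.4  -0.74  0.44  0.51 -1.47 -0.91] az 178.66753458225486
175 [ 0.61   -0.0449  0.1518] 3.336292492697186 [ 0.55 -0.16  1.25  0.72 -0.17  0.32 -0.67  0.42  0.54 -1.48 -1.01] az 178.58721397363513
170 [ 0.6096 -0.0447  0.1524] 3.8728050315931957 [ 0.43 -0.27  1.44  0.99 -0.27  0.21 -0.56  0.4   0.58 -1.49 -1.13] az 178.50966063752904
```

Request:
jog_arm(commands=[[0,0.01,0.05,-0.01,-0.023,0,-0.013],[0,0.02,0.1,-0.03,-0.023,0,-0.013],[0,0.03,0.15,-0.05,-0.023,0,-0.013],[0,0.044,0.191,-0.08,-0.023,0,-0.013],[0,0.044,0.191,-0.08,-0.023,0,-0.013]])

```text
time: 6.08
position: [0.5852, -0.039, 0.188]
tool_rot: [1.925, 1.926, 0.499]
ft_force: [-0.4, 0.4, -2.2]
grip_width: 0.203
grip_force: 20.0
```

Request:
jog_arm(commands=[[0,0,0,0,0,0,0],[0,0,0,0,0,0,0],[0,0,0,0,0,0,0],[0,0,0,0,0,0,0],[0,0,0,0,0,0,0]])

```text
time: 6.5
position: [0.5864, -0.0454, 0.1923]
tool_rot: [1.929, 1.914, 0.504]
ft_force: [1.1, -0.1, -1.0]
grip_width: 0.195
grip_force: 20.0
```

```bash
python3 - <<'E'
from h import *
i=snap('wrist','w3');s=snap('scene','s3');st=i['state'];print(st['joint_positions'].round(2),st['position'])
Rm=R.from_rotvec(st['tool_rot']).as_matrix();print(Rm.round(3).tolist())
# overlay expectations
n=np.array([-.4998,.0148,.866]);M=np.array([.610,-.045,.1515])
def circ(p,z,D):
    a=np.cross(z,[0,0,1]);a/=np.linalg.norm(a);b=np.cross(z,a);k=np.linspace(0,2*np.pi,90)
    return p+D/2*(np.outer(np.cos(k),a)+np.outer(np.sin(k),b))
def draw(im,sc,off,sh):
    x0,y0=off;A=cv2.resize(im['frame'][y0:y0+sh[0],x0:x0+sh[1]],None,fx=sc,fy=sc,interpolation=cv2.INTER_CUBIC)[...,::-1].copy()
    for P,col in ((circ(M,n,.072),(0,0,255)),(circ(st['position']+Rm[:,2]*.0055,Rm[:,2],.06),(0,255,0))):
        q=((proj(im,P)-off+.5)*sc-.5); cv2.polylines(A,[np.round(q*8).astype(int).reshape(-1,1,2)],True,col,1,cv2.LINE_AA,3)
    return A
a=draw(i,4,(260,60),(140,120));b=draw(s,5,(260,180),(112,62))
cv2.imwrite('pics/c5.png',np.hstack([a,b[:560]]))
E
```

```text
[-0.42 -0.18  0.42  2.14  0.14  0.65 -0.09] [ 0.58639696 -0.04542014  0.19234719]
[[0.011, 0.865, 0.501], [1.0, -0.004, -0.014], [-0.01, 0.501, -0.865]]
```

View pics/c5.png

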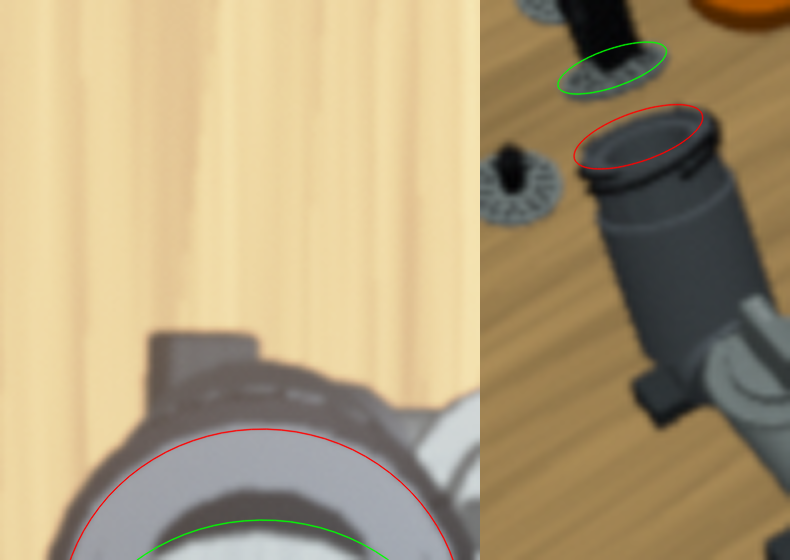

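Request:
jog_arm(commands=[[0,0.006,0.003,-0.01,0,0,0],[0,0.012,0.003,-0.02,0,0,0],[0,0.018,0.003,-0.031,0,0,0],[0,0.024,0.003,-0.042,0,0,0],[0,0.03,0.003,-0.052,0,0,0]])

```text
time: 7.02
position: [0.6012, -0.043, 0.1644]
tool_rot: [1.929, 1.916, 0.501]
ft_force: [-0.2, -0.1, -1.6]
grip_width: 0.2
grip_force: 20.0
```

Request:
jog_arm(commands=[[0,0,0,0,0,0,0],[0,0.002,0,-0.003,0,0,0],[0,0.003,0,-0.005,0,0,0],[0,0.003,0,-0.005,0,0,0],[0,0.003,0,-0.005,0,0,0]])

```text
time: 7.43
position: [0.6027, -0.043, 0.1633]
tool_rot: [1.928, 1.916, 0.503]
ft_force: [0.2, 0.2, -1.3]
grip_width: 0.197
grip_force: 20.0
```

Request:
jog_arm(commands=[[0,0.001,0,-0.002,0,0,0],[0,0.002,0,-0.004,0,0,0],[0,0.003,0,-0.0055,0,0,0],[0,0.004,0,-0.007,0,0,0],[0,0.004,0,-0.007,0,0,0]])

```text
time: 7.85
position: [0.6046, -0.043, 0.1594]
tool_rot: [1.928, 1.916, 0.502]
ft_force: [0.0, 0.1, -1.7]
grip_width: 0.199
grip_force: 20.0
```

Request:
jog_arm(commands=[[0,0.001,0,-0.002,0,0,0],[0,0.002,0,-0.0035,0,0,0],[0,0.003,0,-0.005,0,0,0],[0,0.003,0,-0.005,0,0,0],[0,0.003,0,-0.005,0,0,0]])

```text
time: 8.27
position: [0.6061, -0.043, 0.157]
tool_rot: [1.928, 1.916, 0.502]
ft_force: [-0.3, -0.2, -1.9]
grip_width: 0.199
grip_force: 20.0
```

No contact yet at the nominal depth; keep creeping.

Request:
jog_arm(commands=[[0,0.001,0,-0.0015,0,0,0],[0,0.002,0,-0.003,0,0,0],[0,0.002,0,-0.0035,0,0,0],[0,0.002,0,-0.0035,0,0,0],[0,0.002,0,-0.0035,0,0,0]])

```text
time: 8.68
position: [0.6071, -0.043, 0.1553]
tool_rot: [1.928, 1.916, 0.502]
ft_force: [-0.4, 0.3, -1.3]
grip_width: 0.199
grip_force: 20.0
```

Request:
jog_arm(commands=[[0,0.001,0,-0.0015,0,0,0],[0,0.002,0,-0.003,0,0,0],[0,0.002,0,-0.0035,0,0,0],[0,0.002,0,-0.0035,0,0,0],[0,0.002,0,-0.0035,0,0,0]])

```text
time: 9.1
position: [0.6075, -0.0428, 0.1548]
tool_rot: [1.93, 1.916, 0.503]
ft_force: [-15.3, 0.6, 14.0]
grip_width: 0.202
grip_force: 20.0
```

Request:
jog_arm(commands=[[0,-0.002,0,-0.0024,0,0,0],[0,-0.002,0,-0.0024,0,0,0],[0,-0.002,0,-0.0024,0,0,0],[0,-0.002,0,-0.0024,0,0,0],[0,-0.002,0,-0.0024,0,0,0]])

```text
time: 9.52
position: [0.6076, -0.0428, 0.1548]
tool_rot: [1.928, 1.915, 0.505]
ft_force: [-15.5, 0.7, 15.2]
grip_width: 0.201
grip_force: 20.0
```

```bash
python3 - <<'E'
from h import *
s=ctrl.get_state();Rm=R.from_rotvec(s['tool_rot']).as_matrix()
print(s['position'],(Rm.T@s['ft_force']).round(1),(Rm.T@s['torque']).round(2))
i=snap('wrist','w4')
A=cv2.resize(i['frame'][140:260,240:400],None,fx=5,fy=5,interpolation=cv2.INTER_CUBIC)[...,::-1]
cv2.imwrite('pics/c6.png',A)
E
```

```text
[ 0.60758416 -0.04276487  0.154821  ] [  0.5  -5.8 -21. ] [ 1.81 -0.05 -0.02]
```

View pics/c6.png

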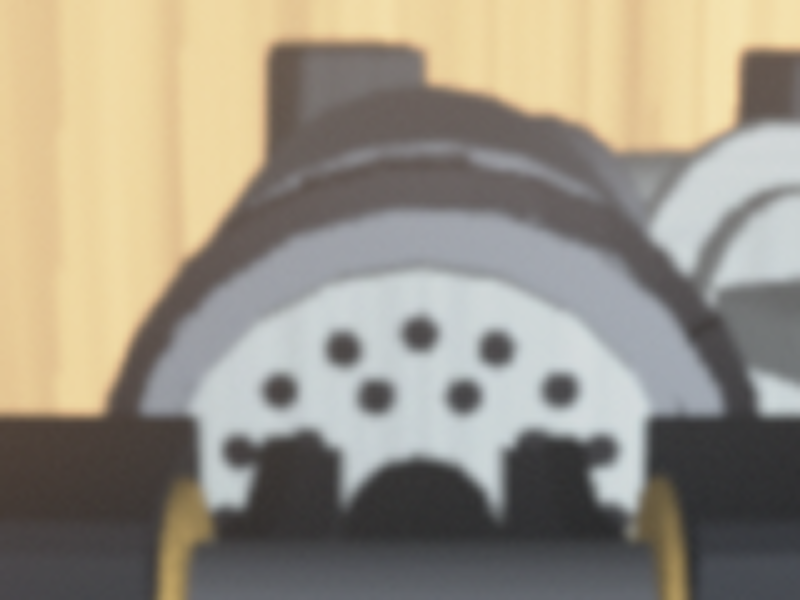

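The disk (edge at crop (425,268), left (195,400), right (648,400)) lies inside the rim ring (outer top (425,210)). Checking numerically whether it is in the recess or on the rim.

```bash
python3 - <<'E'
from h import *
from scipy.optimize import least_squares
from scipy.ndimage import map_coordinates
n=np.array([-.4998,.0148,.866]);a=np.cross(n,[0,0,1]);a/=np.linalg.norm(a);b=np.cross(n,a);M=np.array([.610,-.045,.1515])
def edges(im,c,angs,lo,hi,sgn):
    g=cv2.GaussianBlur(im['frame'].mean(2),(0,0),.6);o=[]
    for k in np.radians(angs):
        r=np.arange(lo,hi,.1);p=map_coordinates(g,[c[1]-r*np.sin(k),c[0]+r*np.cos(k)],order=3)
        j=np.argmin(np.gradient(p)) if sgn<0 else np.argmax(np.gradient(p)); o.append([c[0]+r[j]*np.cos(k),c[1]-r[j]*np.sin(k)])
    return np.array(o)
def fit(im,pts,D,x0,free):
    k=np.linspace(0,2*np.pi,1440)
    def f(x):
        p=x0+x[0]*a+x[1]*b+(x[2]*n if free else 0)
        P=proj(im,p+D/2*(np.outer(np.cos(k),a)+np.outer(np.sin(k),b)));ce=proj(im,p)[0]
        d=np.array([np.hypot(*(P-q).T).min()*np.sign(np.hypot(*(q-ce))-np.hypot(*(P[np.argmin(np.hypot(*(P-q).T))]-ce))) for q in pts]);return d
    r=least_squares(f,[0,0,0],diff_step=1e-3,x_scale=[.01]*3,loss='soft_l1',f_scale=.5);return r.x*1000,np.abs(f(r.x)).round(1)
w2=load('w2');w4=load('w4')
e2=edges(w2,(323.8,90),range(0,360,12),41,47,-1)
print('rim w2',fit(w2,e2,.072,M,True))
c=(240+420/5,140+430/5)
rim4=edges(w4,c,range(15,166,6),38,62,-1)
dk4=edges(w4,c,range(15,166,6),28,44,-1)
print((np.hypot(*(rim4-c).T)).round(1),(np.hypot(*(dk4-c).T)).round(1))
T=w4['state']['position'];Z=R.from_rotvec(w4['state']['tool_rot']).as_matrix()[:,2]
print('rim w4',fit(w4,rim4,.072,M,True));print('rim w4 fix seated',fit(w4,rim4,.072,T-.0065*n,False),'onrim',fit(w4,rim4,.072,T-.0115*n,False))
print('disk w4',fit(w4,dk4,.06,T+.0055*Z,False)); print(((T-M)@np.c_[a,b,n]*1000).round(1))
E
```

```text
rim w2 (array([-0.0561595 ,  0.23368657, -0.52183786]), array([0.1, 0.1, 0.3, 0.2, 0.2, 0. , 0.1, 0.1, 0.2, 0. , 0.1, 0.2, 0.2,
       0. , 0.4, 0.1, 0. , 0.1, 0.1, 0.2, 0.3, 0.1, 0.2, 0.1, 0.2, 0.2,
       0.2, 0.3, 0.1, 0.1]))
[57.4 56.  54.8 52.6 52.4 50.7 48.9 47.6 46.5 46.3 45.7 44.9 44.4 44.6
 44.9 44.7 44.9 45.6 46.8 47.  47.8 49.1 50.7 52.1 53.3 54.8] [43.9 41.5 39.7 38.7 37.6 35.8 34.8 34.2 33.8 32.7 32.2 32.  43.9 32.2
 32.1 32.3 32.8 33.8 34.8 34.9 35.8 37.3 39.5 40.7 28.  28. ]
rim w4 (array([ 1.00521432,  0.15115197, -0.06627158]), array([0.3, 0.1, 0.3, 0.3, 1. , 0.6, 0.1, 0.2, 0.4, 0.2, 0.2, 0.1, 0.3,
       0.1, 0.3, 0.1, 0.3, 0.1, 0.4, 0.2, 0.4, 0.2, 0.2, 0.3, 0. , 0. ]))
rim w4 fix seated (array([-1.50111473, -0.37764292,  0.        ]), array([0. , 0.2, 0.5, 0.2, 1. , 0.6, 0.1, 0.3, 0.4, 0.1, 0.1, 0.3, 0.5,
       0.2, 0.2, 0.3, 0.4, 0.2, 0.4, 0.2, 0.3, 0.1, 0.4, 0.5, 0.3, 0.4])) onrim (array([-2.27055711, -0.39943882,  0.        ]), array([0.8, 0.8, 1. , 0.2, 1.2, 0.7, 0.1, 0.3, 0.5, 0.1, 0.1, 0.5, 0.7,
       0.4, 0.1, 0.4, 0.5, 0.3, 0.3, 0.2, 0.2, 0.2, 0.7, 1. , 0.9, 1.2]))
disk w4 (array([-2.6159235 ,  0.68008572,  0.        ]), array([ 0.3,  0.3,  0.5,  0. ,  0.3,  0.3,  0.2,  0.1,  0.4,  0.1,  0.2,
        0.1, 12. ,  0.3,  0. ,  0.1,  0.1,  0.3,  0.6,  0.3,  0.4,  0.2,
        0.6,  0.3, 12.7, 14.2]))
[2.2 0.5 4.1]
```

It is in the recess (disk centre 1.5 mm from rim centre, within play). Releasing and backing out along the axis.

Request:
jog_arm(commands=[[0,-0.001,0,0.0018,0,0,0],[0,-0.002,0,0.003,0,0,0],[0.5,-0.002,0,0.003,0,0,0],[0.5,-0.002,0,0.003,0,0,0],[0.5,-0.002,0,0.003,0,0,0]])

```text
time: 9.98
position: [0.6061, -0.043, 0.1536]
tool_rot: [1.928, 1.916, 0.502]
ft_force: [-0.0, 0.0, -0.0]
grip_width: 0.345
grip_force: 0.0
```

Request:
jog_arm(commands=[[0.6,0,0,0,0,0,0],[0.6,0,0,0,0,0,0],[0.6,-0.01,0,0.017,0,0,0],[0.6,-0.03,0.001,0.052,0,0,0],[0.6,-0.06,0.002,0.104,0,0,0]])

```text
time: 10.4
position: [0.5745, -0.0422, 0.2043]
tool_rot: [1.93, 1.918, 0.497]
ft_force: [0.6, 0.4, 0.7]
grip_width: 0.59
grip_force: 0.0
```

Request:
jog_arm(commands=[[0.6,-0.02,-0.02,0.035,0,0,0],[0.6,-0.04,-0.06,0.07,0,0,0],[0.6,-0.04,-0.1,0.07,0,0,0],[0.6,-0.04,-0.14,0.07,0,0,0],[0.6,-0.04,-0.14,0.07,0,0,0]])

```text
time: 10.82
position: [0.5557, -0.1168, 0.2423]
tool_rot: [1.932, 1.908, 0.502]
ft_force: [-0.1, 0.1, -0.3]
grip_width: 0.605
grip_force: 0.0
```

Request:
jog_arm(commands=[[1,0,0,0,0,0,0],[1,0,0,0,0,0,0],[1,0,0,0,0,0,0],[1,0,0,0,0,0,0],[1,0,0,0,0,0,0]])

```text
time: 11.23
position: [0.5561, -0.1111, 0.2408]
tool_rot: [1.927, 1.917, 0.502]
ft_force: [-0.2, -0.0, -0.6]
grip_width: 0.895
grip_force: 0.0
```

```bash
python3 - <<'E'
from h import *
i=snap('wrist','w5');t=snap('top','t5');print(i['state']['position'],i['state']['joint_positions'].round(2))
n=np.array([-.4998,.0148,.866]);M=np.array([.610,-.0443,.1515]);
print(proj(i,[M,M+.001*n]))
u,v=proj(i,M)[0].astype(int);x0=max(u-65,0);y0=max(v-55,0)
A=cv2.resize(i['frame'][y0:y0+115,x0:x0+130],None,fx=5,fy=5,interpolation=cv2.INTER_CUBIC)[...,::-1];print(x0,y0,A.shape)
cv2.imwrite('pics/c7.png',A)
E
```

```text
[ 0.55614011 -0.11106303  0.24075597] [-0.35 -0.29  0.48  2.1   0.11  0.78  0.08]
[[327.21829836 122.00372624]
 [327.22930262 121.98854107]]
262 67 (575, 650, 3)
```

View pics/c7.png

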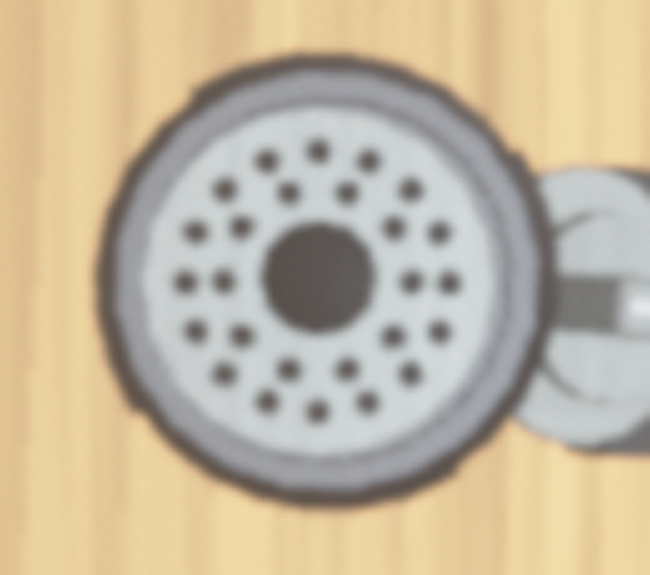

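The disk is seated evenly, let go, leaning to the downhill side of its recess as expected. Now to the ring.

Request:
jog_arm(commands=[[1,0,0,0,0.004,0.2,0.002],[1,0,0.05,0,0.008,0.4,0.004],[1,0,0.1,0,0.013,0.6,0.008],[1,0,0.15,0,0.018,0.8,0.01],[1,0,0.2,0,0.023,1,0.013]])

```text
time: 11.75
position: [0.5566, -0.0103, 0.2419]
tool_rot: [-2.219, -2.222, 0.003]
ft_force: [0.9, -0.9, -0.1]
grip_width: 0.996
grip_force: 0.0
```

Request:
jog_arm(commands=[[1,-0.02,0.04,0,0,0,0.2],[1,-0.04,0.08,0,0,0,0.4],[1,-0.07,0.12,0,0,0,0.6],[1,-0.1,0.16,0,0,0,0.8],[1,-0.12,0.2,0,0,0,0.9]])

```text
time: 12.17
position: [0.4951, 0.0893, 0.2405]
tool_rot: [1.634, 2.683, -0.002]
ft_force: [0.4, -0.1, 0.8]
grip_width: 1.0
grip_force: 0.0
```

Request:
jog_arm(commands=[[1,-0.02,0.04,0,0,0,0.2],[1,-0.04,0.08,0,0,0,0.4],[1,-0.07,0.12,-0.03,0,0,0.6],[1,-0.1,0.15,-0.06,0,0,0.8],[1,-0.12,0.16,-0.1,0,0,0.9]])

```text
time: 12.58
position: [0.4352, 0.1718, 0.1914]
tool_rot: [0.957, 2.99, 0.004]
ft_force: [0.1, 0.1, 0.9]
grip_width: 0.999
grip_force: 0.0
```

Request:
jog_arm(commands=[[1,0,0,0,0,0,0.2],[1,0,0,0,0,0,0.4],[1,0,0,0,0,0,0.6],[1,0,0,0,0,0,0.8],[1,0,0,0,0,0,0.9]])

```text
time: 13.0
position: [0.4361, 0.1686, 0.1909]
tool_rot: [0.239, 3.131, 0.0]
ft_force: [-0.9, -0.0, -0.3]
grip_width: 1.0
grip_force: 0.0
```

Request:
jog_arm(commands=[[1,0,0,0,0,0,0.2],[1,0,0,0,0,0,0.4],[1,0,0,0,0,0,0.6],[1,0,0,0,0,0,0.8],[1,0,0,0,0,0,0.88]])

```text
time: 13.42
position: [0.4362, 0.1686, 0.191]
tool_rot: [-0.483, 3.103, 0.001]
ft_force: [0.5, -0.3, 0.0]
grip_width: 1.0
grip_force: 0.0
```

Request:
jog_arm(commands=[[1,0,0,0,0,0,0],[1,0,0,0,0,0,0],[1,0,0,0,0,0,0],[1,0,0,0,0,0,0],[1,0,0,0,0,0,0]])

```text
time: 13.83
position: [0.4361, 0.1681, 0.1909]
tool_rot: [-0.475, 3.105, 0.0]
ft_force: [0.3, 0.0, 0.2]
grip_width: 0.998
grip_force: 0.0
```

```bash
python3 - <<'E'
from h import *
i=snap('wrist','w6');st=i['state'];Rm=R.from_rotvec(st['tool_rot']).as_matrix()
print(st['position'],st['joint_positions'].round(2),Rm.round(3).tolist())
C=np.array([.4318,.168,0]);k=np.linspace(0,2*np.pi,60)
P=proj(i,C+np.c_[.046*np.cos(k),.046*np.sin(k),0*k+.02]);print('pred flange',P.min(0),P.max(0),'hole',proj(i,C+[0,0,.02]))
f=i['frame'].astype(int);m=((f[...,0]>150)&(f[...,0]-f[...,2]>100)).astype(np.uint8)
print(m.sum());n,l,s,c=cv2.connectedComponentsWithStats(m)
for j in range(1,n):
    if s[j,4]>100: print(s[j],c[j])
E
```

```text
[0.43613469 0.1680906  0.19087165] [-0.69 -0.06  0.25  1.94  0.02  1.26  1.44] [[-0.954, -0.299, 0.001], [-0.299, 0.954, 0.0], [-0.001, 0.0, -1.0]]
pred flange [283.76008818 141.1634257 ] [367.4976553  223.41625315] hole [[325.65988807 183.29882174]]
4494
[ 283  140   85   84 4494] [324.82131731 180.84890966]
```

Ring detected at box (283–368, 140–224), matching the predicted one within a pixel. Descend and grip.

Request:
jog_arm(commands=[[1,-0.009,0,-0.07,0,0,0],[1,-0.009,0,-0.14,0,0,0],[1,-0.009,0,-0.2,0,0,0],[1,-0.009,0,-0.25,0,0,0],[1,-0.009,0,-0.28,0,0,0]])

```text
time: 14.3
position: [0.4299, 0.1672, 0.0481]
tool_rot: [0.475, -3.102, 0.002]
ft_force: [-0.8, -1.1, 0.3]
grip_width: 0.999
grip_force: 0.0
```

Request:
jog_arm(commands=[[1,0,0,-0.015,0,0,0],[1,0,0,-0.03,0,0,0],[1,0,0,-0.045,0,0,0],[1,0,0,-0.051,0,0,0],[1,0,0,-0.051,0,0,0]])

```text
time: 14.72
position: [0.4317, 0.1681, 0.0253]
tool_rot: [-0.476, 3.105, 0.0]
ft_force: [0.3, -0.7, 0.4]
grip_width: 1.0
grip_force: 0.0
```

Request:
jog_arm(commands=[[0.5,0,0,0,0,0,0],[0.5,0,0,0,0,0,0],[0.5,0,0,0,0,0,0],[0.5,0,0,0,0,0,0],[0.5,0,0,0,0,0,0]], grip_force=35)

```text
time: 15.13
position: [0.4319, 0.1682, 0.0257]
tool_rot: [-0.476, 3.104, 0.001]
ft_force: [0.2, -0.1, -0.2]
grip_width: 0.707
grip_force: 0.0
```

Request:
jog_arm(commands=[[0.4,0,0,0,0,0,0],[0.4,0,0,0,0,0,0],[0.4,0,0,0,0,0,0],[0.4,0,0,0,0,0,0],[0.4,0,0,0,0,0,0]])

```text
time: 15.55
position: [0.4319, 0.1681, 0.0257]
tool_rot: [-0.476, 3.104, 0.001]
ft_force: [-1.2, -0.1, 4.3]
grip_width: 0.686
grip_force: 35.0
```

Request:
jog_arm(commands=[[0.4,0,0,0.04,0,0,0],[0.4,0,0,0.11,0,0,0],[0.4,0,0,0.19,0,0,0],[0.4,0,0,0.27,0,0,0],[0.4,0,0,0.35,0,0,0]])

```text
time: 15.97
position: [0.4309, 0.1676, 0.2015]
tool_rot: [0.476, -3.105, 0.0]
ft_force: [0.6, 0.5, -1.1]
grip_width: 0.686
grip_force: 35.0
```

Request:
jog_arm(commands=[[0.4,0.02,-0.03,0.04,0,0,0],[0.4,0.05,-0.07,0.07,0,0,0],[0.4,0.08,-0.12,0.09,0,0,0],[0.4,0.11,-0.165,0.1,0,0,0],[0.4,0.138,-0.21,0.11,0,0,0]])

```text
time: 16.38
position: [0.5012, 0.0618, 0.2557]
tool_rot: [-0.476, 3.104, 0.0]
ft_force: [-0.1, 0.4, -1.3]
grip_width: 0.686
grip_force: 35.0
```

Request:
jog_arm(commands=[[0.4,0.03,-0.045,0,-0.006,-0.2,0],[0.4,0.06,-0.09,-0.01,-0.012,-0.4,0],[0.4,0.09,-0.135,-0.03,-0.018,-0.6,0],[0.4,0.12,-0.18,-0.05,-0.024,-0.8,0],[0.4,0.138,-0.212,-0.07,-0.03,-1,0]])

```text
time: 16.8
position: [0.5705, -0.0451, 0.2205]
tool_rot: [-0.395, 2.587, -0.129]
ft_force: [0.9, -0.7, -1.0]
grip_width: 0.686
grip_force: 35.0
```

Request:
jog_arm(commands=[[0.4,0,0,0,0,0,0],[0.4,0,0,0,0,0,0],[0.4,0,0,0,0,0,0],[0.4,0,0,0,0,0,0],[0.4,0,0,0,0,0,0]])

```text
time: 17.22
position: [0.5714, -0.0419, 0.2225]
tool_rot: [-0.399, 2.59, -0.127]
ft_force: [0.5, -0.5, -0.9]
grip_width: 0.686
grip_force: 35.0
```

```bash
cat >> h.py <<'E'
n=np.array([-.4998,.0148,.866]);a=np.cross(n,[0,0,1]);a/=np.linalg.norm(a);b=np.cross(n,a);M=np.array([.610,-.0443,.1515])
def rep():
    s=ctrl.get_state();Rm=R.from_rotvec(s['tool_rot']).as_matrix();B=np.c_[a,b,n]
    print('t',round(s['time'],1),'pos a,b,n mm',((s['position']-M)@B*1000).round(1),'q',s['joint_positions'].round(2),'g',round(s['grip_width'],3))
    y=Rm[:,1]; print('tool z err (a,b)',(B.T@-Rm[:,2])[:2].round(4),'yaw about n',np.degrees(np.arctan2(y@b,y@a)).round(1),'F abn',(B.T@s['ft_force']).round(1),'T abn',(B.T@s['torque']).round(2))
E
python3 -c "
from h import *
rep();print(ctrl.get_state()['position'])"
```

```text
t 17.2 pos a,b,n mm [ 1.3 -2.  80.8] q [-0.48 -0.26  0.44  2.13  0.2   0.73  1.74] g 0.686
tool z err (a,b) [-0.0006  0.0029] yaw about n 19.2 F abn [-0.5  0.  -1.1] T abn [ 0.75 -0.05  0.  ]
[ 0.57138268 -0.04189259  0.22245284]
```

Request:
jog_arm(commands=[[0.4,0.005,-0.003,-0.014,0,0,0],[0.4,0.014,-0.003,-0.03,0,0,0],[0.4,0.024,-0.003,-0.048,0,0,0],[0.4,0.034,-0.003,-0.066,0,0,0],[0.4,0.042,-0.003,-0.08,0,0,0]])

```text
time: 17.63
position: [0.5906, -0.0444, 0.1784]
tool_rot: [-0.398, 2.595, -0.128]
ft_force: [0.2, 0.4, -1.6]
grip_width: 0.689
grip_force: 35.0
```

Request:
jog_arm(commands=[[0.4,0,0,0,0,0,0],[0.4,0,0,0,0,0,0],[0.4,0,0,0,0,0,0],[0.4,0,0,0,0,0,0],[0.4,0,0,0,0,0,0]])

```text
time: 18.05
position: [0.5909, -0.0445, 0.1811]
tool_rot: [-0.397, 2.592, -0.127]
ft_force: [-0.6, -0.1, -1.1]
grip_width: 0.688
grip_force: 35.0
```

```bash
python3 -c "
from h import *
rep()"
```

```text
t 18.1 pos a,b,n mm [-0.7  1.8 35.1] q [-0.5  -0.17  0.49  2.14  0.15  0.63  1.78] g 0.688
tool z err (a,b) [-0.0004  0.0019] yaw about n 19.1 F abn [-0.2  1.1 -0.7] T abn [ 0.77  0.01 -0.06]
```

Request:
jog_arm(commands=[[0.4,0.003,0.001,0,0,0,0],[0.4,0.006,0.001,-0.005,0,0,0],[0.4,0.009,0.001,-0.01,0,0,0],[0.4,0.012,0.001,-0.015,0,0,0],[0.4,0.015,0.001,-0.019,0,0,0]])

```text
time: 18.47
position: [0.5981, -0.044, 0.1704]
tool_rot: [-0.398, 2.593, -0.127]
ft_force: [-0.9, 0.1, -0.9]
grip_width: 0.685
grip_force: 35.0
```

Request:
jog_arm(commands=[[0.4,0.001,0,-0.002,0,0,0],[0.4,0.002,0,-0.004,0,0,0],[0.4,0.003,0,-0.006,0,0,0],[0.4,0.004,0,-0.007,0,0,0],[0.4,0.004,0,-0.007,0,0,0]])

```text
time: 18.88
position: [0.5993, -0.0439, 0.1687]
tool_rot: [-0.397, 2.594, -0.125]
ft_force: [-19.9, 1.6, 17.7]
grip_width: 0.686
grip_force: 35.0
```

```bash
python3 -c "
from h import *
rep()"
```

```text
t 18.9 pos a,b,n mm [ 0.1  0.7 20.3] q [-0.5  -0.13  0.5   2.14  0.12  0.6   1.81] g 0.686
tool z err (a,b) [-0.001  -0.0011] yaw about n 19.1 F abn [ 1.1  8.5 25.3] T abn [ 2.37  0.3  -0.07]
```

Landed at about 10–12 mm short of home. Start screwing clockwise, following the thread down.

Request:
jog_arm(commands=[[0.4,0.0005,0,-0.0009,0.093,-0.003,-0.162],[0.4,0.001,0,-0.0017,0.187,-0.0055,-0.323],[0.4,0.0015,0,-0.0026,0.28,-0.008,-0.485],[0.4,0.002,0,-0.0034,0.373,-0.011,-0.646],[0.4,0.0025,0,-0.0043,0.467,-0.014,-0.808]])

```text
time: 19.3
position: [0.6025, -0.0445, 0.1679]
tool_rot: [0.245, 2.603, 0.045]
ft_force: [-10.7, -0.1, 14.1]
grip_width: 0.687
grip_force: 35.0
```

```bash
python3 -c "
from h import *
rep()"
```

```text
t 19.3 pos a,b,n mm [-0.4 -1.7 18. ] q [-0.45 -0.12  0.45  2.14  0.1   0.59  1.33] g 0.687
tool z err (a,b) [0.0003 0.0039] yaw about n -9.1 F abn [-0.4  2.2 17.6] T abn [1.44 0.74 0.45]
```

Request:
jog_arm(commands=[[0.4,0.0005,0,-0.0009,0.093,-0.003,-0.162],[0.4,0.001,0,-0.0017,0.187,-0.0055,-0.323],[0.4,0.0015,0,-0.0026,0.28,-0.008,-0.485],[0.4,0.002,0,-0.0034,0.373,-0.011,-0.646],[0.4,0.0025,0,-0.0043,0.467,-0.014,-0.808]])

```text
time: 19.72
position: [0.6034, -0.0445, 0.1656]
tool_rot: [0.873, 2.482, 0.215]
ft_force: [-11.1, -0.5, 15.1]
grip_width: 0.693
grip_force: 35.0
```

```bash
python3 -c "
from h import *
rep()"
```

```text
t 19.7 pos a,b,n mm [-0.4 -1.3 15.5] q [-0.4  -0.11  0.41  2.14  0.09  0.58  0.85] g 0.693
tool z err (a,b) [0.0005 0.0032] yaw about n -37.1 F abn [-0.8  2.1 18.7] T abn [1.73 0.82 0.47]
```

Request:
jog_arm(commands=[[0.4,0.0005,0,-0.0009,0.093,-0.003,-0.162],[0.4,0.001,0,-0.0017,0.187,-0.0055,-0.323],[0.4,0.0015,0,-0.0026,0.28,-0.008,-0.485],[0.4,0.002,0,-0.0034,0.373,-0.011,-0.646],[0.4,0.0025,0,-0.0043,0.467,-0.014,-0.808]])

```text
time: 20.13
position: [0.6048, -0.0443, 0.1636]
tool_rot: [1.468, 2.227, 0.378]
ft_force: [-11.5, -1.4, 13.5]
grip_width: 0.689
grip_force: 35.0
```

```bash
python3 -c "
from h import *
rep()"
```

```text
t 20.1 pos a,b,n mm [-0.1 -1.6 13.1] q [-0.35 -0.1   0.37  2.13  0.07  0.57  0.38] g 0.689
tool z err (a,b) [0.0004 0.0037] yaw about n -65.1 F abn [-1.7  3.2 17.4] T abn [1.66 0.72 0.45]
```

Request:
jog_arm(commands=[[0.4,0.0005,0,-0.0009,0.093,-0.003,-0.162],[0.4,0.001,0,-0.0017,0.187,-0.0055,-0.323],[0.4,0.0015,0,-0.0026,0.28,-0.008,-0.485],[0.4,0.002,0,-0.0034,0.373,-0.011,-0.646],[0.4,0.0025,0,-0.0043,0.467,-0.014,-0.808]])

```text
time: 20.55
position: [0.6062, -0.0443, 0.1614]
tool_rot: [2.005, 1.845, 0.526]
ft_force: [-8.2, -0.4, 11.3]
grip_width: 0.691
grip_force: 35.0
```

```bash
python3 -c "
from h import *
rep()"
```

```text
t 20.6 pos a,b,n mm [-0.2 -1.6 10.5] q [-0.31 -0.09  0.33  2.13  0.06  0.57 -0.1 ] g 0.691
tool z err (a,b) [0.0006 0.0039] yaw about n -93.1 F abn [-0.7  1.4 13.8] T abn [1.39 0.56 0.33]
```

Request:
jog_arm(commands=[[0.4,0.0003,0,-0.0005,0.047,-0.0015,-0.081],[0.4,0.0006,0,-0.001,0.093,-0.003,-0.162],[0.4,0.0009,0,-0.0015,0.14,-0.004,-0.242],[0.4,0.0012,0,-0.002,0.187,-0.0055,-0.323],[0.4,0.0012,0,-0.002,0.187,-0.0055,-0.323]])

```text
time: 20.97
position: [0.6068, -0.0443, 0.1597]
tool_rot: [2.197, 1.659, 0.579]
ft_force: [-5.3, 0.3, 7.8]
grip_width: 0.687
grip_force: 35.0
```

```bash
python3 -c "
from h import *
rep()"
```

```text
t 21.0 pos a,b,n mm [-0.1 -1.3  8.7] q [-0.3  -0.09  0.31  2.13  0.06  0.56 -0.29] g 0.687
tool z err (a,b) [0.0003 0.0037] yaw about n -104.2 F abn [0.1 0.7 9.4] T abn [ 0.88  0.41 -0.08]
```

Request:
jog_arm(commands=[[0.4,0.0003,0,-0.0005,0.047,-0.0015,-0.081],[0.4,0.0006,0,-0.001,0.093,-0.003,-0.162],[0.4,0.0009,0,-0.0015,0.14,-0.004,-0.242],[0.4,0.0012,0,-0.002,0.187,-0.0055,-0.323],[0.4,0.0012,0,-0.002,0.233,-0.007,-0.404]])

```text
time: 21.38
position: [0.6075, -0.0442, 0.1598]
tool_rot: [2.416, 1.4, 0.641]
ft_force: [-12.1, -0.0, 15.0]
grip_width: 0.688
grip_force: 35.0
```

```bash
python3 -c "
from h import *
rep()"
```

```text
t 21.4 pos a,b,n mm [ 0.  -2.   8.4] q [-0.28 -0.08  0.3   2.13  0.05  0.56 -0.53] g 0.688
tool z err (a,b) [0.0004 0.0042] yaw about n -118.1 F abn [-0.4  3.  19. ] T abn [1.44 0.49 0.41]
```

Request:
jog_arm(commands=[[0.4,0.0003,0,-0.0005,0.047,-0.0015,-0.081],[0.4,0.0006,0,-0.001,0.093,-0.003,-0.162],[0.4,0.0009,0,-0.0015,0.14,-0.004,-0.242],[0.4,0.0012,0,-0.002,0.187,-0.0055,-0.323],[0.4,0.0012,0,-0.002,0.233,-0.007,-0.404]])

```text
time: 21.8
position: [0.6077, -0.0441, 0.1597]
tool_rot: [2.61, 1.114, 0.695]
ft_force: [-23.2, 0.3, 24.7]
grip_width: 0.679
grip_force: 35.0
```

```bash
python3 -c "
from h import *
rep()"
```

```text
t 21.8 pos a,b,n mm [ 0.1 -2.1  8.3] q [-0.26 -0.08  0.28  2.13  0.05  0.56 -0.77] g 0.679
tool z err (a,b) [0.0005 0.0038] yaw about n -132.1 F abn [-0.4  7.8 33. ] T abn [2.19 0.63 0.87]
```

Request:
jog_arm(commands=[[0.4,0,0,0,0.047,-0.0015,-0.081],[0.4,0,0,0,0.093,-0.003,-0.162],[0.4,0,0,0,0.14,-0.004,-0.242],[0.4,0,0,0,0.187,-0.0055,-0.323],[0.4,0,0,0,0.187,-0.0055,-0.323]], grip_force=50)

```text
time: 22.22
position: [0.6083, -0.0439, 0.1597]
tool_rot: [2.737, 0.877, 0.732]
ft_force: [-17.5, -0.3, 20.3]
grip_width: 0.689
grip_force: 51.6
```

```bash
python3 -c "
from h import *
rep();snap('wrist','w7')"
```

```text
t 22.2 pos a,b,n mm [ 0.4 -2.7  8. ] q [-0.25 -0.08  0.27  2.13  0.05  0.56 -0.96] g 0.689
tool z err (a,b) [0.0016 0.005 ] yaw about n -142.7 F abn [-0.8  5.  26.3] T abn [1.61 0.57 2.15]
```

Firm (2.2 N·m, no more descent). Release and back out along the axis.

Request:
jog_arm(commands=[[0.4,-0.001,0,0.002,0,0,0],[0.9,-0.001,0,0.002,0,0,0],[0.95,-0.001,0,0.002,0,0,0],[0.95,-0.001,0,0.002,0,0,0],[0.95,-0.001,0,0.002,0,0,0]])

```text
time: 22.68
position: [0.6061, -0.044, 0.1561]
tool_rot: [2.747, 0.866, 0.728]
ft_force: [0.7, 0.6, -0.6]
grip_width: 0.901
grip_force: 0.0
```

Request:
jog_arm(commands=[[0.95,0,0,0,0,0,0],[0.95,0,0,0,0,0,0],[0.95,0,0,0,0,0,0],[0.95,-0.02,0.001,0.035,0,0,0],[0.95,-0.05,0.001,0.087,0,0,0]])

```text
time: 23.1
position: [0.5797, -0.0434, 0.1972]
tool_rot: [2.749, 0.868, 0.72]
ft_force: [0.7, 0.2, 0.4]
grip_width: 0.947
grip_force: 0.0
```

Request:
jog_arm(commands=[[0.95,-0.02,0,0.035,0,0,0],[0.95,-0.03,0,0.052,0,0,0],[0.95,-0.03,0,0.052,0,0,0],[0.95,-0.03,0,0.052,0,0,0],[0.95,-0.03,0,0.052,0,0,0]])

```text
time: 23.52
position: [0.566, -0.0434, 0.2247]
tool_rot: [2.747, 0.867, 0.726]
ft_force: [-0.1, -0.0, 0.0]
grip_width: 0.949
grip_force: 0.0
```

```bash
python3 - <<'E'
from h import *
rep()
for nm in ('wrist','scene','top'):
    i=snap(nm,nm[0]+'8');f=i['frame'].astype(int)
    m=((f[...,0]>110)&(f[...,0]-f[...,2]>90)&(f[...,0]>1.5*f[...,1])).astype(np.uint8)
    k,l,s,c=cv2.connectedComponentsWithStats(m)
    print(nm,[(s[j].tolist(),c[j].round(1).tolist()) for j in range(1,k) if s[j,4]>40])
    for d in (-.0024,-.0012,0,.002,.006):   # flange top disc: home at 5 mm out of rim (ring_mid 12 -> underside -15 -> flange top +5)
        C=M+n*(.005+d);t=np.linspace(0,2*np.pi,90);P=proj(i,C+.046*(np.outer(np.cos(t),a)+np.outer(np.sin(t),b)))
        print(d,P.min(0).round(1),P.max(0).round(1))
E
```

```text
t 23.5 pos a,b,n mm [-0.4  1.5 85.4] q [-0.24 -0.24  0.23  2.12  0.1   0.74 -1.01] g 0.949
tool z err (a,b) [ 0.0008 -0.0017] yaw about n -143.2 F abn [-0.   0.1  0.1] T abn [0.69 0.05 0.07]
wrist [([271, 147, 111, 102, 7026], [325.9, 199.1])]
-0.0024 [268.5 147.3] [380.1 255.4]
-0.0012 [268.3 147.5] [380.3 256. ]
0 [268.  147.6] [380.6 256.6]
0.002 [267.6 147.8] [381.  257.6]
0.006 [266.7 148.1] [381.9 259.5]
scene [([251, 0, 13, 5, 57], [257.0, 1.8]), ([276, 191, 33, 29, 477], [291.8, 207.3])]
-0.0024 [274.7 197.8] [307.5 214.2]
-0.0012 [274.5 197.4] [307.4 213.8]
0 [274.4 197. ] [307.3 213.4]
0.002 [274.1 196.3] [307.  212.7]
0.006 [273.6 195. ] [306.6 211.3]
top [([361, 168, 38, 36, 690], [377.7, 183.0])]
-0.0024 [360.9 168.8] [398.8 204.5]
-0.0012 [361.  168.9] [398.9 204.7]
0 [361.  169.1] [399.  204.9]
0.002 [361.  169.3] [399.1 205.1]
0.006 [361.1 169.8] [399.3 205.7]
```

The ring's measured outline matches the home position in all three cameras, and the arm is clear of everything. Handing the job in.

```bash
python3 -c "
from bench import ctrl
print(ctrl.close_job())"
```

```text
the job is handed in; nothing more can be done
None
```

The disk is seated and let go, and the wing ring is screwed down firm over it (2.2 N·m, no further descent); the job was handed in at about 24 s, with no verdict shown by the judge.

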